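Set the haematocrit reader to the control value

ROBOT

A 6-joint arm with a two-finger parallel gripper is mounted at the origin on the work surface. World frame = base frame: x ahead of the robot, y to its left, z up, the work surface at z = 0. Lengths are in m, angles in rad, forces in N, time in s.
With the tool pointing down it reaches from about 0.35 to 0.775 m from the base axis. Payload 5.5 kg.
Tool frame: the origin (TCP) lies midway between the tips of the shut fingers; the grasp point (between the pads) lies 19 mm behind it; z points along the fingers, y is the line along which they close (so a half turn about z gives the same grasp; the last joint's range is limited). The gripper opens to 85 mm and grips with 20 to 120 N. Pads are 22 mm wide; open, the fingers measure 114 mm over their backs; the gripper's body (76 mm by 85 mm) begins 54 mm behind the grasp point. The pads swing forward as they close: fully open they stand 13 mm farther back than shut.
Start: joints at [-1.35, 0.313, 0.046, 1.304, 0, 1.431], TCP at [0.203, -0.538, 0.231] pointing down, gripper open.
Joint ranges: [-2.76, 2.76], [-0.86, 1.69], [-1.03, 1.26], [-2.2, 2.34], [-1.47, 1.5], [-3.14, 3.14]. Speed limits (rad/s): [2.57, 2.57, 3.14, 3.14, 3.14, 3.14].

INTERFACE

Orientations are given as a unit quaternion [w, x, y, z].
In Python, from workcell import telemetry, imaging, env gives the robot as it stands. The module is installed in compiled form; this text tells all that it offers.
- The arm moves only by the tool step_arm, never from a script. Its argument "moves" is a list of rows, each a list of 3 entries, a list of its own where there are three numbers: the shift along the tool's x, y, z in mm, then the turn, a rotation vector about the tool's x, y, z in rad, then the finger opening in mm, from 0 to 85.4. A call has 1 to 8 rows; each row is the pose to reach, as a shift and turn from the pose commanded when the call began, along the tool's axes at that moment; what a row does not reach only later rows make up. A row lasts 1/12 s, in which the tool goes at most 41.7 mm and 7.16 degrees, less where a joint would pass 70% of its speed; a pose out of reach is approached as far as the arm can. A call with a gripper value outside its range is refused whole. The fingers move at their own pace and stop on an object; "grip_force" is the grip in N (left out, the last holds). Time passes only in rows, so rows that repeat a pose let the fingers close. It gives the time, the measured TCP pose, the force, the opening and the grip force at its end, in the units of the state.
- telemetry.get_state(): the state, without advancing time (a new reading comes with each control period).
- imaging.read_camera(name): name is "scene" or "top" or "wrist"; returns the picture (400x640x3 uint8, red, green, blue); there is no depth.
- imaging.camera_params(name): a dict with "camera_matrix" (3x3 intrinsics, pixels), "pose" (4x4, takes a point from camera to world coordinates). Camera axes: x right, y up, looking along -z (the intrinsics and any distortion apply to the point x, -y, -z); pixel columns grow to the right and rows downward; lengths in m; the calibration is good to about 2 mm. A picture is of the moment at which its call begins: read the wrist's pose just before it. camera_params takes no time and is no camera call; for the wrist camera it gives the pose at the moment of the call.
- env.hand_in(): hands the job in; it is judged then, once.
The state is a dict: "clock": time; "joint_pos": joint angles; "qvel": joint speeds; "tau": joint torques, N m; "tcp_pos": TCP position; "orientation": TCP orientation; "wrist_force": force on the tool from outside, world axes, zero at the start; "ft_torque": the same for the moment, N m; "finger_gap": finger opening in m; "grip_force": force on a finger pad.
Only numpy, scipy, OpenCV 4.12 (cv2) and the standard library are available. Lean on these libraries where they do the work, as an engineer would, in place of code of your own. Each camera call takes 0.05 s, during which the arm holds its last target. There are 200 camera calls.

TASK

The control blood tube in the haematocrit reader has an assigned value of 40 %. With a fingertip, gently push the reader's lever around its arc until the hairline stands on the 40 % mark of the scale, to within one percent, then move clear. Do not grip the lever, do not shove or lift the reader, and leave the things around it alone.

Things in the scene. Friction and masses are not known exactly. Their poses are not given: they have to be found in the camera images.
- reader: Round micro-haematocrit reader on rubber feet, loose: dark grey base 180 mm across, 22 mm high, about 2 kg, with a fixed white scale round its rim and a turning metal dial (147 mm, dark spiral) that carries the lever. Origin on the dial's axis at bench level. On its -x side lie a glass tube on a clear radial bar (38 mm high) and, above it, a fixed magnifier (71 mm high, 17 to 90 mm from the axis).
- lever: Lever fixed to the dial: flat clear cursor in a dark frame, 13 mm wide, over the scale, a dark radial hairline along its middle, ending in an upright black plate, 8 mm thick, 96 to 122 mm from the axis, 24 to 52 mm above the bench, faces looking along the arc. Origin on the axis, 28 mm up; x points outwards along the hairline. Light friction (0.5 N at the plate); stays where left.
- lever_plate (a point): Middle of the lever's finger plate, 109 mm from the axis and 38 mm above the bench.
- dial (a joint): Angle of dial and lever: 0 with the hairline at 0 %, growing clockwise seen from above, 0.0419 rad per percent: 1.676 at 40 %, 4.189 at 100 %. It starts between about 58 % and 92 %. Stops lie just beyond both ends of the scale.
- mark_0 (a point): Start of the fixed scale, 81 mm from the axis, 24 mm above the bench: the 0 % tick, at +120 degrees (counter-clockwise from the reader's +x). The scale has no numerals; it runs clockwise seen from above, 2.4 degrees per percent, to 100 % at -120 degrees, a long tick every 10 %, a short one every 2 %. Seen from the magnifier across the dial, 0 % is the left end.
- mark_40 (a point): The 40 % tick: the fifth long tick, counting 0 % as the first; 81 mm from the axis, 24 mm above the bench, at +24 degrees from the reader's +x axis (50 % lies on +x, straight opposite the tube).
- tube_rack: Loose white rack of capped blood tubes, 110 x 56 mm, 97 mm high; stands aside, 200 mm or more from the reader's axis. Leave alone. Origin under its centre.
- sealant_tray: Loose white tray of tube sealant, 90 x 46 mm, 12 mm high, with fine glass capillaries standing in it (30 mm). Leave alone. Origin under its centre.
- capillary_jar: Loose small jar with white cap, 38 mm in diameter, 66 mm high. Leave alone. Origin under its centre.
- lab_timer: Loose flat grey timer, 62 x 68 mm, 16 mm high. Leave alone. Origin under its centre.
Not all that is in view belongs to the job. What is meant by the reader is not blue, and is the larger of those in its own colour.

How it is judged:
On the way:
1. the fingers push on the lever (contact force between the fingers and lever above 0.15 N), for 0.05 s.
At the end, for the whole second after the job is handed in: The hairline rests at 40 % to within 1 % (dial joint 1.634 to 1.717 rad), the reader stands level within 15 mm of where it was and not turned (0 % mark within 20 mm), and rack, tray, jar and timer are within 20 mm of where they were (value of joint dial between 1.6336 and 1.7174 rad and velocity of joint dial between -0.02 and 0.02 rad/s and distance of reader from where it was at the start of the episode below 0.015 m and distance of each of mark_0, tube_rack, sealant_tray, capillary_jar, lab_timer from where it was at the start of the episode below 0.02 m and angle between reader's own z axis and vertical below 0.03 rad); the robot touches nothing.
It fails at once if the reader is shoved more than 15 mm, or turned so that its scale shifts more than 20 mm (distance of reader from where it was at the start of the episode above 0.015 m or distance of mark_0 from where it was at the start of the episode above 0.02 m).
It fails at once if the reader is lifted or tipped (height (world z) of reader above 0.006 m or angle between reader's own z axis and vertical above 0.06 rad).
It fails at once if the lever is gripped, or the reader pressed harder than 20 N (contact force between any of the fingers, the arm and reader above 20 N).
It fails at once if a thing beside the reader is displaced (distance of any of tube_rack, sealant_tray, capillary_jar, lab_timer from where it was at the start of the episode above 0.02 m).
It also fails if it takes over 45 s, if anything falls off the work surface, if the arm or the gripper's body presses on something with over 40 N, if the wrist force passes 120 N, or if a joint passes its speed limit or range.

## Working session

There is one attempt and no reset: what is moved stays moved. The work goes in short steps, Python scripts to look and compute and a tool call to move; the robot and the scene stay as the last step left them, time stands still between calls to the robot, and variables do not carry over. Pictures are saved under pics/ and viewed, at most 10 in all, crops included, and the job is handed in when it is done.

Besides the shell and the picture viewer there is one more tool, called after "Call:" by a JSON object that holds its "method" and its "body", one argument or row to a line. step_arm: Moves the arm, as the interface text tells. Its arguments: {"type":"object","properties":{"moves":{"type":"array"},"grip_force":{"type":"number"}},"required":["moves"]}

```bash
mkdir -p pics
python3 - <<'E'
from workcell import telemetry, imaging
import cv2,numpy as np
for n in("top","scene"):
    im=imaging.read_camera(n); cv2.imwrite(f"pics/{n}0.png",im[:,:,::-1]); p=imaging.camera_params(n); print(n,np.round(p["camera_matrix"],1).tolist(),np.round(p["pose"],3).tolist())
s=telemetry.get_state(); print(s["clock"],s["tcp_pos"],s["orientation"])
E
```

```text
top [[385.1, 0.0, 314.4], [0.0, 385.1, 203.1], [0.0, 0.0, 1.0]] [[0.015, 0.984, -0.177, 0.415], [-1.0, 0.014, -0.006, 0.075], [-0.004, 0.177, 0.984, 0.928], [0.0, 0.0, 0.0, 1.0]]
scene [[474.5, 0.0, 330.0], [0.0, 474.5, 194.3], [0.0, 0.0, 1.0]] [[0.018, -0.733, 0.68, 1.223], [1.0, 0.01, -0.015, 0.06], [0.004, 0.681, 0.733, 0.772], [0.0, 0.0, 0.0, 1.0]]
0.1 [ 0.20287046 -0.53754428  0.23051366] [-8.07229392e-04  9.83771178e-01  1.79425798e-01 -3.42654194e-05]
```

View pics/top0.png

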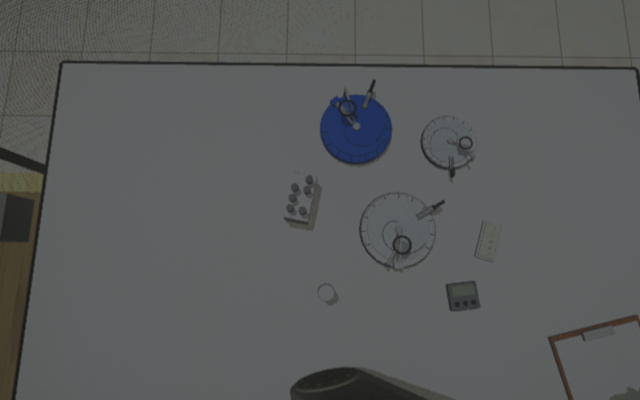

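View pics/scene0.png

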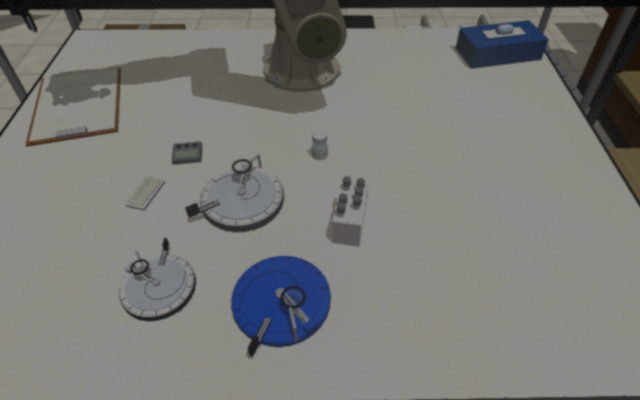

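Three readers are in the top picture: the blue one at (356,128), a small grey one at (449,141) and a larger grey one at (398,230). The target is the one at (398,230), since it isn't blue and is the larger of the two greys. I'll confirm this in an enlarged crop.

```bash
cat > h.py <<'E'
from workcell import telemetry, imaging
import cv2,numpy as np
from scipy.spatial.transform import Rotation as R
def grab(n):
    p=imaging.camera_params(n); im=imaging.read_camera(n)[:,:,::-1].copy(); return im,np.array(p["camera_matrix"]),np.array(p["pose"])
def ray(K,P,u,z):
    d=P[:3,:3]@np.array([(u[0]-K[0,2])/K[0,0],-(u[1]-K[1,2])/K[1,1],-1]); o=P[:3,3]; return o+d*(z-o[2])/d[2]
def proj(K,P,X):
    c=(np.asarray(X)-P[:3,3])@P[:3,:3]; return np.array([K[0,0]*c[0]/-c[2]+K[0,2],K[1,1]*-c[1]/-c[2]+K[1,2]])
def rectify(im,K,P,c,half,z,s):
    # top-down view: image up=+x world, right=-y; s px/mm
    n=int(2*half*1000*s); src=np.float32([[0,0],[n,0],[n,n],[0,n]])
    w=[(c[0]+half,c[1]+half),(c[0]+half,c[1]-half),(c[0]-half,c[1]-half),(c[0]-half,c[1]+half)]
    px=np.float32([proj(K,P,(*q,z)) for q in w])
    return cv2.warpPerspective(im,cv2.getPerspectiveTransform(px,src),(n,n),flags=cv2.INTER_CUBIC)
def bright(im): return cv2.convertScaleAbs(im,alpha=2)
E
python3 - <<'E'
from h import *
im,K,P=grab("top")
c=ray(K,P,(398,230),.022); print(c)
for n,u,z in(("small",(449,141),.02),("jar",(326,292),.066),("timer",(463,296),.016),("tray",(488,241),.012),("rack",(301,195),.09),("plate",(438,206),.052)): print(n,ray(K,P,u,z).round(3))
cv2.imwrite("pics/c1.png",bright(cv2.resize(im[170:290,330:510],None,fx=4.4,fy=4.4,interpolation=cv2.INTER_CUBIC)))
E
```

```text
[ 0.51691935 -0.11689747  0.022     ]
small [ 0.739 -0.248  0.02 ]
jar [0.374 0.053 0.066]
timer [ 0.367 -0.264  0.016]
tray [ 0.495 -0.332  0.012]
rack [0.584 0.111 0.09 ]
plate [ 0.57  -0.204  0.052]
```

View pics/c1.png

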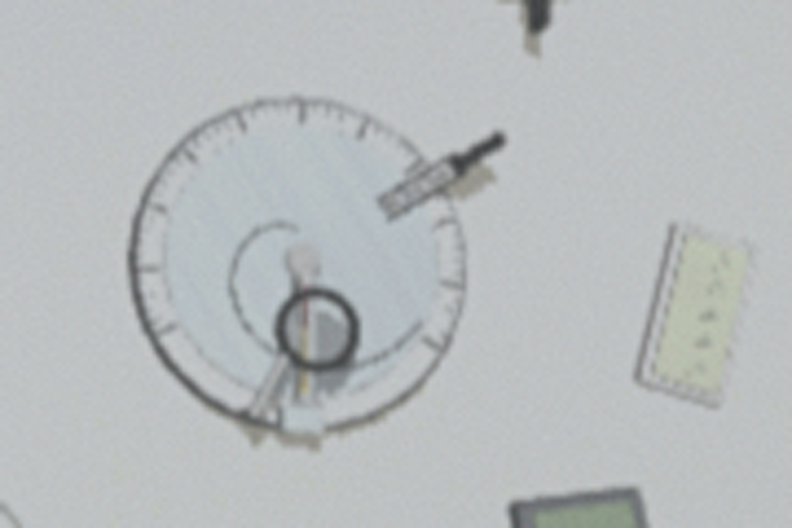

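The crop confirms the large grey reader at (398,230). The long ticks run clockwise from (168,328) for 0 %. The 40 % tick is at (240,120), and 50 % is at (302,108), pointing along world +x. The lever plate at (480,150) stands at about 72–74 %. I need to push counter-clockwise by about 80°, so I'll bring the shut gripper over the lever with the tool's x axis pointing at the dial's axis.

Call:
{"method": "step_arm", "body": {
  "moves": [
    [[397,-212,0],[0,0,-0.9],0],
    [[397,-212,0],[0,0,-0.9],0],
    [[397,-212,0],[0,0,-0.9],0],
    [[397,-212,0],[0,0,-0.9],0],
    [[397,-212,0],[0,0,-0.9],0],
    [[397,-212,0],[0,0,-0.9],0],
    [[397,-212,0],[0,0,-0.9],0],
    [[397,-212,0],[0,0,-0.9],0]
  ]
}}

```text
clock: 0.82
tcp_pos: [0.4235, -0.2855, 0.2312]
orientation: [-0.0, 0.806, 0.592, -0.0]
wrist_force: [0.3, -0.1, -0.5]
finger_gap: -0.0002
grip_force: 0.0
```

```bash
cat >> h.py <<'E'
def to(x,y,z,az):
    s=telemetry.get_state(); q=s["orientation"]; r=R.from_quat([*q[1:],q[0]])
    a=np.radians(az); T=np.array([[np.cos(a),np.sin(a),0],[np.sin(a),-np.cos(a),0],[0,0,-1]])
    d=r.inv().apply(np.array([x,y,z])-s["tcp_pos"])*1000; print("t",s["clock"],"shift",d.round(1),"turn",(r.inv()*R.from_matrix(T)).as_rotvec().round(3),"F",np.round(s["wrist_force"],2),"tcp",np.round(s["tcp_pos"],4))
E
python3 -c "
from h import *
to(.5,-.2,.23,122)"
```

```text
t 0.8167 shift [104.5  47.3   1.2] turn [-0.    -0.    -0.863] F [ 0.32 -0.06 -0.54] tcp [ 0.4235 -0.2855  0.2312]
```

Call:
{"method": "step_arm", "body": {
  "moves": [
    [[104,47,0],[0,0,-0.86],0],
    [[104,47,0],[0,0,-0.86],0],
    [[104,47,0],[0,0,-0.86],0],
    [[104,47,0],[0,0,-0.86],0],
    [[104,47,0],[0,0,-0.86],0],
    [[104,47,0],[0,0,-0.86],0],
    [[104,47,0],[0,0,-0.86],0],
    [[104,47,0],[0,0,-0.86],0]
  ]
}}

```text
clock: 1.48
tcp_pos: [0.4991, -0.2022, 0.2309]
orientation: [-0.0, 0.487, 0.873, -0.0]
wrist_force: [0.2, 0.1, -0.4]
finger_gap: -0.0001
grip_force: 0.0
```

```bash
python3 -c "
from h import *
to(.5,-.2,.23,122)
im,K,P=grab('wrist'); print(P.round(3)); cv2.imwrite('pics/w1.png',bright(im))
print(proj(K,P,(.517,-.117,.024)),proj(K,P,telemetry.get_state()['tcp_pos']))"
```

```text
t 1.4833 shift [1.4 2.  0.9] turn [-0.    -0.001 -0.005] F [ 0.16  0.09 -0.41] tcp [ 0.4991 -0.2022  0.2309]
[[ 0.851 -0.502 -0.157  0.459]
 [ 0.526  0.812  0.254 -0.137]
 [ 0.    -0.299  0.954  0.374]
 [ 0.     0.     0.     1.   ]]
[376.53352995 105.47590939] [318.01066805 257.53516204]
```

View pics/w1.png

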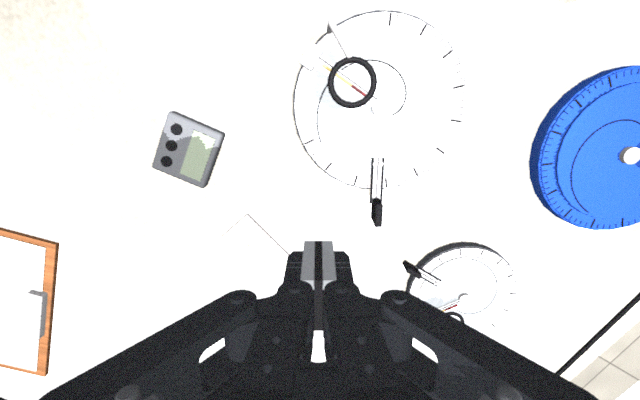

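The wrist picture shows the target's dial centre near (383,106), the lever along (377,160)–(377,212), and the fingertips at (318,257). I'll rectify this view on the scale plane to get the exact axis and the 40 % mark.

```bash
python3 -c "
from h import *
im,K,P=grab('wrist'); print(im.mean()); r=rectify(im,K,P,(.517,-.117),.12,.024,2.4)
# predicted ticks 0,40,50,100 overlay
r=cv2.convertScaleAbs(r,alpha=1.2)
for k in (0,20,40,50,60,80,100):
    a=np.radians(120-2.4*k)
    for rr in (.095,): cv2.circle(r,(int(288-rr*np.sin(a)*2400),int(288-rr*np.cos(a)*2400)),3,(0,0,255),-1)
cv2.imwrite('pics/w2.png',r)"
```

```text
143.9062734375
```

View pics/w2.png

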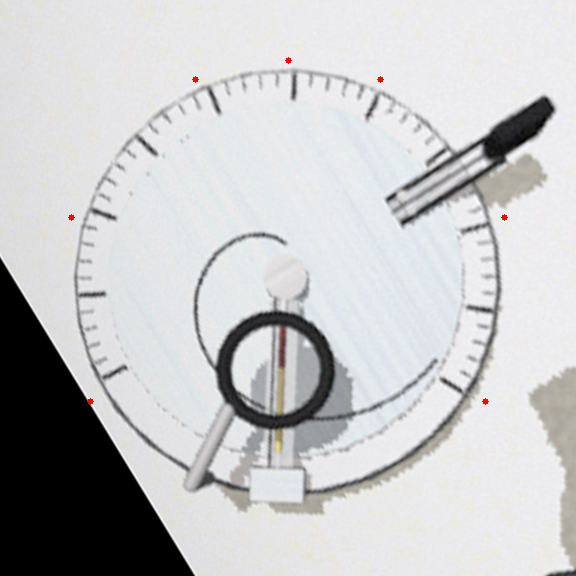

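```bash
python3 -c "
from h import *
k=np.array([0,10,20,30,40,50,60,80,90,100]);p=np.array([(115,373),(91,295),(104,215),(147,145),(213,99),(294,85),(373,106),(470,231),(480,310),(453,384)])
xy=np.c_[.517+(288-p[:,1])/2400,-.117+(288-p[:,0])/2400]
a=np.radians(120-2.4*k); M=[];b=[]
for (x,y),t in zip(xy,a): M+=[[1,0,np.cos(t),-np.sin(t)],[0,1,np.sin(t),np.cos(t)]];b+=[x,y]
s,_,_,_=np.linalg.lstsq(np.array(M),np.array(b),rcond=None); print(s[:2],np.hypot(*s[2:]),np.degrees(np.arctan2(s[3],s[2])),np.abs(np.array(M)@s-b).max())
c=s[:2];yaw=np.arctan2(s[3],s[2])
im,K,P=grab('wrist')
for u,z in(((397,210),.03),((495,151),.03),((518,125),.052)):
    w=np.array([.517+(288-u[1])/2400,-.117+(288-u[0])/2400,.024]); q=P[:3,3]+(w-P[:3,3])*(z-P[2,3])/(w[2]-P[2,3]); d=q[:2]-c; print(np.hypot(*d),np.degrees(np.arctan2(d[1],d[0])))
az=np.degrees(yaw)-59-18
print((c+.11*np.array([np.cos(np.radians(az)),np.sin(np.radians(az))])))
"
```

```text
[ 0.51972645 -0.11631184] 0.08124970089065282 -2.157365022797111 0.0016419448121225977
0.05368836792455692 -58.28634141541245
0.10053283994429077 -58.595746434988556
0.105941783960222 -58.647257953481066
[ 0.54041879 -0.22434807]
```

The fit puts the axis at (0.520, −0.116). The tick radius comes out at 81.2 mm, which matches the 81 mm given, and yaw is −2.2°. The lever is at azimuth −58.5° (about 73.5 %), and the 40 % mark is at +21.8°. I'll go down behind the lever at azimuth −80° and r = 112 mm.

```bash
cat >> h.py <<'E'
C=(.5197,-.1163)
def pol(az,z=.034,r=.112):
    a=np.radians(az); to(C[0]+r*np.cos(a),C[1]+r*np.sin(a),z,az+180)
E
python3 -c "
from h import *
pol(-80)"
```

```text
t 1.6333 shift [-41.4  21.8 197.1] turn [-0.    -0.     0.372] F [-1.   -0.72 -0.28] tcp [ 0.499  -0.2026  0.2311]
```

Call:
{"method": "step_arm", "body": {
  "moves": [
    [[-20,11,30],[0,0,0.12],0],
    [[-41,22,60],[0,0,0.24],0],
    [[-41,22,90],[0,0,0.37],0],
    [[-41,22,120],[0,0,0.37],0],
    [[-41,22,145],[0,0,0.37],0],
    [[-41,22,170],[0,0,0.37],0],
    [[-41,22,188],[0,0,0.37],0],
    [[-41,22,197],[0,0,0.37],0]
  ]
}}

```text
clock: 2.3
tcp_pos: [0.5375, -0.2253, 0.0313]
orientation: [-0.002, 0.642, 0.767, -0.0]
wrist_force: [-1.2, -1.0, -0.7]
finger_gap: -0.0003
grip_force: 0.0
```

```bash
python3 -c "
from h import *
pol(-80)
im,K,P=grab('wrist'); cv2.imwrite('pics/w3.png',cv2.convertScaleAbs(im,alpha=1.3))"
```

```text
t 2.3 shift [-1.6  1.4 -2.7] turn [-0.003 -0.003  0.003] F [-1.17 -0.96 -0.69] tcp [ 0.5375 -0.2253  0.0313]
```

View pics/w3.png

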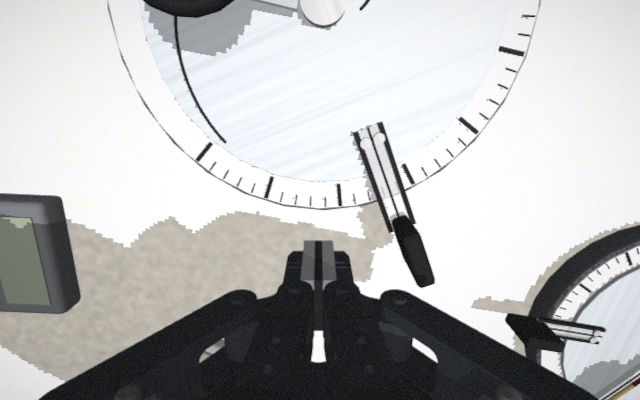

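The fingers (318,250) are down behind the plate (412,250) with free space between them. The picture also shows the neighbouring lever at (520,325), well clear. Now I'll push along the arc in 20° calls, about 2.5° per row.

Call:
{"method": "step_arm", "body": {
  "moves": [
    [[0.1,5,0],[0,0,-0.044],0],
    [[0.4,10,0],[0,0,-0.087],0],
    [[1,15,0],[0,0,-0.131],0],
    [[2,19,0],[0,0,-0.175],0],
    [[3,24,0],[0,0,-0.218],0],
    [[4,29,0],[0,0,-0.262],0],
    [[5,34,0],[0,0,-0.305],0],
    [[7,38,0],[0,0,-0.349],0]
  ]
}}

```text
clock: 3.02
tcp_pos: [0.5765, -0.2131, 0.0358]
orientation: [0.001, 0.497, 0.868, -0.0]
wrist_force: [-0.4, -0.3, -0.2]
finger_gap: -0.0001
grip_force: 0.3
```

Call:
{"method": "step_arm", "body": {
  "moves": [
    [[0.1,5,0],[0,0,-0.044],0],
    [[0.4,10,0],[0,0,-0.087],0],
    [[1,15,0],[0,0,-0.131],0],
    [[2,19,0],[0,0,-0.175],0],
    [[3,24,0],[0,0,-0.218],0],
    [[4,29,0],[0,0,-0.262],0],
    [[5,34,0],[0,0,-0.305],0],
    [[7,38,0],[0,0,-0.349],0]
  ]
}}

```text
clock: 3.68
tcp_pos: [0.6059, -0.1877, 0.0359]
orientation: [0.001, 0.339, 0.941, -0.0]
wrist_force: [0.2, -0.6, 0.2]
finger_gap: -0.0002
grip_force: 0.3
```

```bash
python3 -c "
from h import *
pol(-40)
im,K,P=grab('wrist'); cv2.imwrite('pics/w4.png',cv2.convertScaleAbs(im,alpha=1.3))"
```

```text
t 3.6833 shift [-0.1 -0.7  1.9] turn [0.    0.002 0.006] F [ 0.18 -0.61  0.15] tcp [ 0.6059 -0.1877  0.0359]
```

View pics/w4.png

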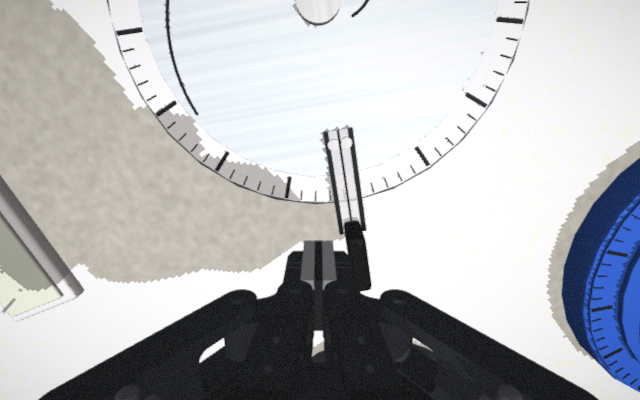

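The fingers touch the plate near (345,255) and the lever has followed. It now lies along (337,130)–(354,225). Next I'll work out its angle and its lead over the finger.

```bash
python3 -c "
from h import *
P=np.array(imaging.camera_params('wrist')['pose']);K=np.array(imaging.camera_params('wrist')['camera_matrix'])
for u,z in(((339,135),.03),((352,220),.03),((358,225),.052)):
    d=ray(K,P,u,z)[:2]-C; print(np.hypot(*d),np.degrees(np.arctan2(d[1],d[0])))
for az in (-2.16+24,-2.16): # not nec. in view
    a=np.radians(az); print(proj(K,P,(C[0]+.081*np.cos(a),C[1]+.081*np.sin(a),.024)))
"
```

```text
0.05459797232686555 -29.081175522863656
0.0961983850404552 -29.318628304108554
0.08969777003056198 -28.51367022662275
[474.03459338 100.26253821]
[420.25184928 156.07051259]
```

Call:
{"method": "step_arm", "body": {
  "moves": [
    [[0.1,5,0],[0,0,-0.044],0],
    [[0.4,10,0],[0,0,-0.087],0],
    [[1,15,0],[0,0,-0.131],0],
    [[2,19,0],[0,0,-0.175],0],
    [[3,24,0],[0,0,-0.218],0],
    [[4,29,0],[0,0,-0.262],0],
    [[5,34,0],[0,0,-0.305],0],
    [[7,38,0],[0,0,-0.349],0]
  ]
}}

```text
clock: 4.4
tcp_pos: [0.6246, -0.1539, 0.0356]
orientation: [0.001, 0.171, 0.985, -0.0]
wrist_force: [0.1, -0.9, 0.2]
finger_gap: -0.0001
grip_force: 0.3
```

The predicted ticks at (474,100) and (420,156) match the picture, so the reader hasn't moved. The lever leads the finger by about 11°, so the finger needs to end near +10.8°. I'll push 20° more, then 6° slowly, and measure.

Call:
{"method": "step_arm", "body": {
  "moves": [
    [[0.1,5,0],[0,0,-0.044],0],
    [[0.4,10,0],[0,0,-0.087],0],
    [[1,15,0],[0,0,-0.131],0],
    [[2,19,0],[0,0,-0.175],0],
    [[3,24,0],[0,0,-0.218],0],
    [[4,29,0],[0,0,-0.262],0],
    [[5,34,0],[0,0,-0.305],0],
    [[7,38,0],[0,0,-0.349],0]
  ]
}}

```text
clock: 5.07
tcp_pos: [0.6308, -0.1157, 0.0356]
orientation: [0.001, -0.003, 1.0, -0.0]
wrist_force: [-0.0, -0.4, -0.6]
finger_gap: 0.0002
grip_force: 0.3
```

Call:
{"method": "step_arm", "body": {
  "moves": [
    [[0,2,0],[0,0,-0.018],0],
    [[0.1,4,0],[0,0,-0.035],0],
    [[0.2,6,0],[0,0,-0.053],0],
    [[0.3,8,0],[0,0,-0.07],0],
    [[0.4,10,0],[0,0,-0.087],0],
    [[0.6,12,0],[0,0,-0.105],0],
    [[0.6,12,0],[0,0,-0.105],0],
    [[0.6,12,0],[0,0,-0.105],0]
  ]
}}

```text
clock: 5.73
tcp_pos: [0.629, -0.1031, 0.0341]
orientation: [-0.0, -0.055, 0.998, 0.0]
wrist_force: [0.5, -0.2, 0.4]
finger_gap: 0.0005
grip_force: 0.0
```

```bash
python3 -c "
from h import *
pol(10.8)
im,K,P=grab('wrist'); np.savez('w5.npz',K=K,P=P)
cv2.imwrite('pics/w5.png',cv2.resize(cv2.convertScaleAbs(im,alpha=1.3)[60:300,180:500],None,fx=2.5,fy=2.5,interpolation=cv2.INTER_CUBIC))
a=np.radians(21.84); print(proj(K,P,(C[0]+.081*np.cos(a),C[1]+.081*np.sin(a),.024)))
"
```

```text
t 5.7333 shift [-1.6  7.6  0.1] turn [ 0.    -0.    -0.078] F [ 0.51 -0.2   0.43] tcp [ 0.629  -0.1031  0.0341]
[359.94925305 187.98533526]
```

View pics/w5.png

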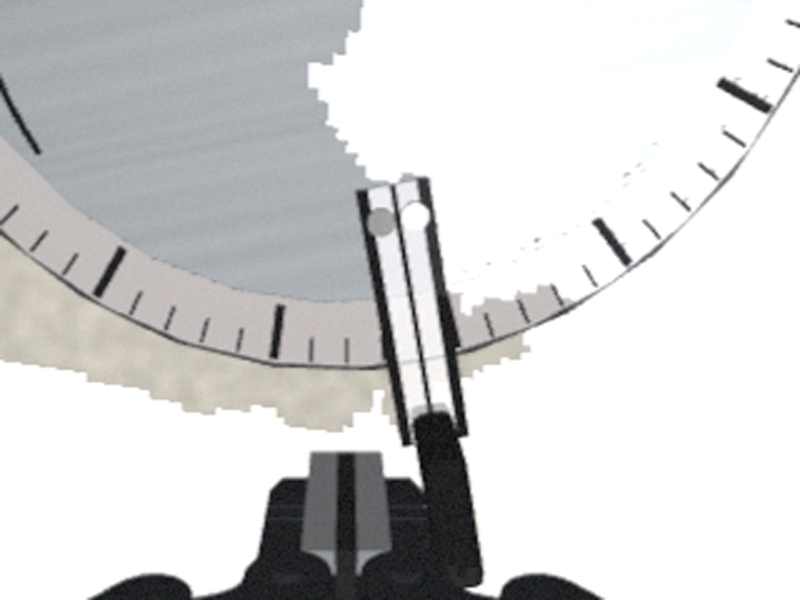

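The hairline runs (396,190)–(432,400) in the crop. The 40 % tick is hidden under the right frame bar near (450,320), between the long ticks at (278,332) for 50 % and (612,242) for 30 %. The lever is about 2 % short.

```bash
python3 -c "
from h import *
d=np.load('w5.npz');K,P=d['K'],d['P']
f=lambda u,z:ray(K,P,(180+u[0]/2.5,60+u[1]/2.5),z)[:2]-C
az=lambda v:np.degrees(np.arctan2(v[1],v[0]))
for n,u in((50,(278,332)),(30,(612,242)),(20,(745,95)),(60,(110,272))): v=f(u,.024);print(n,np.hypot(*v),az(v),'exp',120-2.4*n-2.16)
a,b=f((396,190),.029),f((430,390),.029); print(az(a),az(b),az(b-a),np.hypot(*a),np.hypot(*b))
"
```

```text
50 0.08135614159294213 -1.9709272727849898 exp -2.16
30 0.081250475457502 45.78184487414677 exp 45.84
20 0.08129807531910026 69.93588493218074 exp 69.84
60 0.08117352893998114 -26.048465022057947 exp -26.16
17.583789275331974 17.38024440191656 17.101205765409354 0.05341036926316804 0.09236986291863455
```

The ticks agree with the model to about 0.1–0.2°. The lever is at 17.4° and the target is 21.85°, so I'll push 4.4° more, slowly.

Call:
{"method": "step_arm", "body": {
  "moves": [
    [[0,2,0],[0,0,-0.018],0],
    [[0.1,4,0],[0,0,-0.035],0],
    [[0.2,6,0],[0,0,-0.053],0],
    [[0.2,7,0],[0,0,-0.062],0],
    [[0.3,8,0],[0,0,-0.07],0],
    [[0.3,8.6,0],[0,0,-0.077],0],
    [[0.3,8.6,0],[0,0,-0.077],0],
    [[0.3,8.6,0],[0,0,-0.077],0]
  ]
}}

```text
clock: 6.45
tcp_pos: [0.628, -0.0947, 0.0343]
orientation: [0.0, -0.094, 0.996, 0.0]
wrist_force: [-0.2, -0.4, 0.0]
finger_gap: -0.0002
grip_force: 0.0
```

```bash
python3 -c "
from h import *
pol(10.8)
im,K,P=grab('wrist'); np.savez('w6.npz',K=K,P=P)
cv2.imwrite('pics/w6.png',cv2.resize(cv2.convertScaleAbs(im,alpha=1.3)[60:300,180:500],None,fx=2.5,fy=2.5,interpolation=cv2.INTER_CUBIC))
"
```

```text
t 6.45 shift [-1.6 -1.   0.3] turn [ 0.     0.    -0.001] F [-0.21 -0.41  0.04] tcp [ 0.628  -0.0947  0.0343]
```

View pics/w6.png

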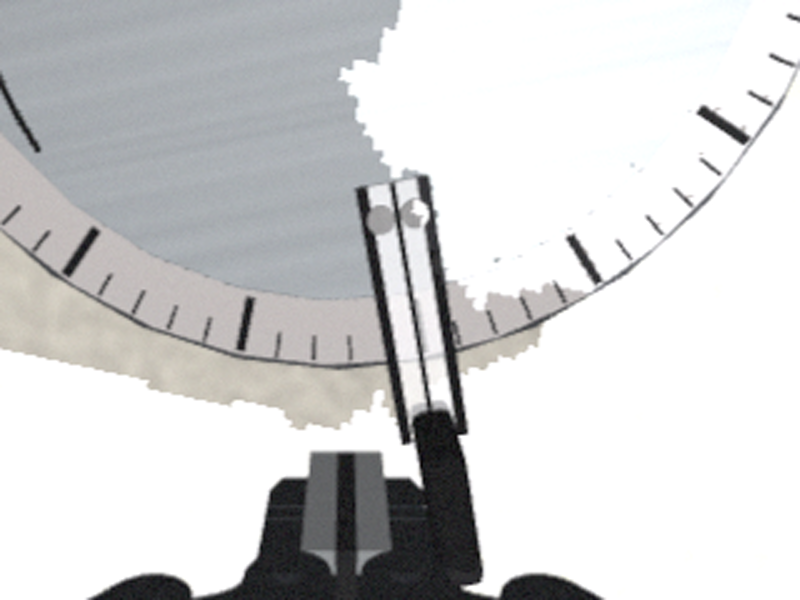

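The hairline now runs (395,185)–(430,390) in the crop, with 50 % at (246,323) and 30 % at (584,258). The 40 % tick lies directly beneath it. I'll compute the angle and work out the retreat.

```bash
python3 -c "
from h import *
d=np.load('w6.npz');K,P=d['K'],d['P']
f=lambda u,z:ray(K,P,(180+u[0]/2.5,60+u[1]/2.5),z)[:2]-C
az=lambda v:np.degrees(np.arctan2(v[1],v[0]))
m=[]
for n,u in((50,(246,323)),(30,(584,258)),(20,(723,124)),(60,(80,251))): v=f(u,.024);m.append(az(v)-120+2.4*n)
print('yaw',np.round(m,2))
a,b=f((395,185),.029),f((430,390),.029); print(az(a),az(b),[(120+np.mean(m)-az(x))/2.4 for x in(a,b)])
"
```

```text
yaw [-2.03 -2.08 -2.08 -2.22]
21.91151922686764 21.758166116228892 [np.float64(39.9948027259059), np.float64(40.05869985533871)]
```

The reading is 40.0 %. Now I'll back off along the arc, then go up.

Call:
{"method": "step_arm", "body": {
  "moves": [
    [[-1,-5,0],[0,0,0],0],
    [[-2,-15,0],[0,0,0],0],
    [[-5,-30,0],[0,0,0],0],
    [[-5,-35,-10],[0,0,0],0],
    [[-5,-35,-45],[0,0,0],0],
    [[-5,-35,-85],[0,0,0],0],
    [[-5,-35,-125],[0,0,0],0],
    [[-5,-35,-130],[0,0,0],0]
  ]
}}

```text
clock: 7.17
tcp_pos: [0.6434, -0.1307, 0.1737]
orientation: [0.006, -0.093, 0.996, -0.003]
wrist_force: [0.6, -0.3, 1.4]
finger_gap: -0.0003
grip_force: 0.0
```

```bash
python3 -c "
from h import *
im,K,P=grab('wrist'); np.savez('w7.npz',K=K,P=P)
print(telemetry.get_state()['qvel'].round(3) if hasattr(telemetry.get_state()['qvel'],'round') else '')
r=rectify(im,K,P,(.517,-.117),.12,.024,2.4)
a=np.radians(21.84)
for rr in(.045,.095): cv2.circle(r,(int(288+(-.117-C[1]-rr*np.sin(a))*2400),int(288+(.517-C[0]-rr*np.cos(a))*2400)),2,(0,0,255),-1)
cv2.imwrite('pics/w7.png',r)"
```

```text
[ 0.     0.04  -0.093 -0.067 -0.     0.   ]
```

View pics/w7.png

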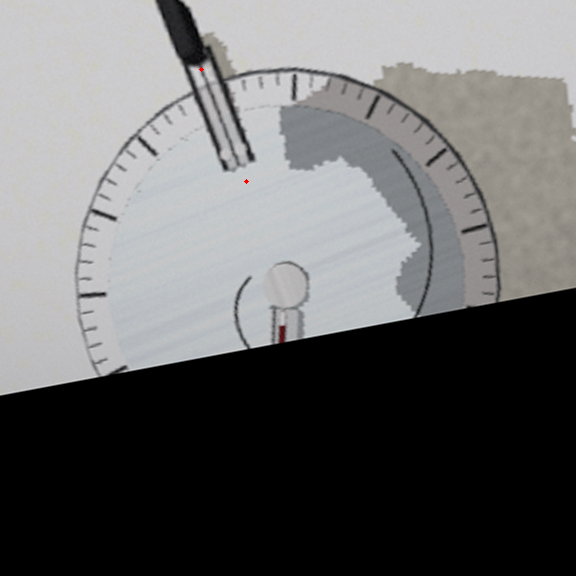

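The hairline runs (239,163)–(203,70) through the 40 % tick position (213,99), and the ticks are where they were before. The arm is clear, so I'm handing in.

```bash
python3 -c "
from workcell import env
print(env.hand_in())"
```

```text
the job is handed in; nothing more can be done
None
```

I pushed the lever with the shut fingertips until the hairline stood at about 40.0 % by my wrist-camera measurement, moved the arm clear, and handed the job in at about 7 s; the hand-in returned no verdict.

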